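# Spring clamp onto a glued lath joint

## Robot

A 6-joint arm with a two-finger parallel gripper is mounted at the origin on the work surface. World frame = base frame: x ahead of the robot, y to its left, z up, the work surface at z = 0. Lengths are in m, angles in rad, forces in N, time in s.
With the tool pointing down it reaches from about 0.35 to 0.875 m from the base axis. Payload 15.5 kg.
Tool frame: the origin (TCP) lies between the finger pads; the fingertips stand 8 mm ahead of it and the grasp point (between the pads) lies 11 mm behind it; z points along the fingers, y is the line along which they close (so a half turn about z gives the same grasp; the last joint's range is limited). The gripper opens to 85 mm and grips with 20 to 120 N. Pads are 22 mm wide; open, the fingers measure 114 mm over their backs; the gripper's body (76 mm by 85 mm) begins 54 mm behind the grasp point. The pads swing forward as they close: fully open they stand 13 mm farther back than shut.
Start: joints at [-1.292, 0.494, 1.345, -0, 1.302, -0.096], TCP at [0.228, -0.582, 0.239] pointing down, gripper open.
Joint ranges: [-2.91, 2.91], [-0.82, 2.16], [0.22, 2.67], [-1.22, 4.37], [0.12, 2.79], [-3.08, 3.08]. Speed limits (rad/s): [1.89, 1.89, 2.57, 3.01, 3.01, 3.01].

## Interface

Orientations are given as a 3x3 rotation matrix whose columns are the frame's x, y, z axes.
In Python, from plant import manip gives the robot as it stands. The module is installed in compiled form; this text tells all that it offers.
- The arm moves only by the tool jog_arm, never from a script. Its arguments are lists of equal length, an entry for each row: "xyz": the shift along the tool's x, y, z in m, a list of three; "turn": the turn, a rotation vector about the tool's x, y, z in degrees, a list of three; "fingers": the gripper command: -1 is shut, 1 is fully open, values between are in proportion. A call has 1 to 5 rows; each row is the pose to reach, as a shift and turn from the pose commanded when the call began, along the tool's axes at that moment; what a row does not reach only later rows make up. A row lasts 1/10 s, in which the tool goes at most 50 mm and 8.59 degrees, less where a joint would pass 70% of its speed; a pose out of reach is approached as far as the arm can. A call with a gripper value outside its range is refused whole. The fingers move at their own pace and stop on an object; "newtons" is the grip in N (left out, the last holds). Time passes only in rows, so rows that repeat a pose let the fingers close. It gives the time, the measured TCP pose, the force, the opening and the grip force at its end, in the units of the state.
- manip.observe(): the state, without advancing time (a new reading comes with each control period).
- manip.capture(name): name is "side" or "top" or "wrist"; returns a dict with "pixels" (400x640x3 uint8, red, green, blue), "mtx" (3x3 intrinsics, pixels), "R" (3x3) and "t" (3): a world point X has camera coordinates R X + t; the wrist camera has in their place "T_tool_cam" (4x4, takes a point from camera to tool coordinates, whose origin is the TCP and whose axes are the flange's). Camera axes: x right, y down, z forward; pixel columns grow to the right and rows downward; lengths in m; the calibration is good to about 2 mm. The wrist camera is an equidistant fisheye: a pixel r from the principal point sees the ray r / f radians off the axis. A picture is of the moment at which its call begins: read the wrist's pose just before it. There is no depth.
- manip.sign_off(): hands the job in; it is judged then, once.
The state is a dict: "time": time; "joint_pos": joint angles; "qvel": joint speeds; "joint_torque": joint torques, N m; "ee_pos": TCP position; "eef_rot": TCP orientation; "ft_force": force on the tool from outside, world axes, zero at the start; "moment": the same for the moment, N m; "finger_gap": opening from 0.0 (shut) to 1.0 (fully open); "grip_force": force on a finger pad.
Only numpy, scipy, OpenCV 4.12 (cv2) and the standard library are available. Lean on these libraries where they do the work, as an engineer would, in place of code of your own. Each camera call takes 0.05 s, during which the arm holds its last target. There are 200 camera calls.

## Task

Two laths glued face to face stand in a wooden foot, but the joint has sprung open at the top. Draw the spring clamp out of the little lath rack by its nose, lay it flat on the open bench clear of the rack and let go; then take it by its two handles, squeeze it open and clip it level around both laths, well above the foot, pressing it on slowly and gently with the jaws held open until you feel the laths against its throat before you release it, so that it alone holds the joint shut. Leave the thick single upright bare and the other things on the bench where they are.

Things in the scene. Friction and masses are not known exactly. Their poses are not given: they have to be found in the camera images.
- clamp: Black spring clamp lying on its side, 130 mm long, 32 mm thick, 0.12 kg. Origin: on the hinge axis, at the underside; x points along the nose, y across, z is the hinge axis. Jaw arms reach from x = 8 to 74 mm; shut, their outer faces are flat, parallel, 34 mm apart. Handles reach back to x = -55 mm, 62 mm wide there over the outsides.
- clamp_grip (a point): Middle of the handles, where to squeeze: 46 mm behind the hinge, 16 mm above the underside; axes as the clamp. 54 mm wide here at rest; squeezed to the stop (about 20 N) the handles are parallel, 22 mm over the outsides, reach to x = -62 mm and hold the jaw pads 35 to 46 mm apart. Released, the jaws spring shut. The clamp creeps a few mm forward as it is squeezed.
- clamp_throat (a point): The throat: front of the dark steel block between the jaws, 34 mm ahead of the hinge, 16 mm above the underside; grey jaw pads from 4 to 34 mm ahead of it. Axes as the clamp.
- clamp_left (a joint): Angle of one clamp lever (the other mirrors it): 0 jaws shut, 0.34 rad fully squeezed open, about 0.14 around two 10 mm laths pressed together.
- rack: Low open-fronted rack of laths fixed to the bench, 80 (x) x 92 (y) x 44 mm high, origin at the centre of its underside, open to its own -x. Inner width 76 mm, three slats as a roof 38 to 44 mm above the bench. The clamp's handles lie under the slats, its nose sticks out of the open front (clamp x is about rack -x).
- jig: The wooden foot with the two glued laths, fixed to the bench: foot 90 x 90 x 25 mm, origin at the centre of its underside. The laths stand at its middle, each 26 mm wide along jig x and 10 mm thick along jig y, up to z = 170 mm. The one on the +y side is rigid; the one on the -y side leans out to -y. Clip from jig -x (moving along +x) or from +x, jaws closing along jig y.
- jig_joint (a point): Point on the glue face between the two laths when pressed together, in the middle of their width, 100 mm above the bench; axes as the jig.
- loose_lath (a joint): Lean of the sprung lath about its foot (25 mm above the bench): 0 is pressed shut, 0.06 rad sprung open (4.5 mm gap at 100 mm height).
- stand: A like wooden foot (90 x 90 x 25 mm) with a single upright 26 x 20 mm, 170 mm high, fixed; not to be clamped. Origin at the centre of its underside.
- stapler: Air stapler lying on its side, about 200 x 190 x 50 mm, blue, black and metal; leave alone.
- bottle: Clear water bottle, 64 mm across, 200 mm tall; leave alone.
- hammer: Hammer lying along its x; leave alone.
- wrench: Steel wrench lying along its x; leave alone.
- lath_a: Lath offcut 180 x 22 x 9 mm along its x, lying on the bench; leave alone.
- lath_b: Lath offcut 220 x 22 x 9 mm along its x, lying on the bench; leave alone.
- staple_box: Cardboard box of staples 110 x 70 x 30 mm; leave alone.
Not all that is in view belongs to the job. There is more than one size of the clamp; the one meant has the size given above.

How it is judged:
On the way, in this order (a step that is already met when the one before it is completed fails the run):
1. the clamp lies flat on the bench, its hinge at least 105 mm in front of the rack's middle (handles out from under the slats), let go (x of clamp in the frame of rack below -0.105 m and height (world z) of clamp below 0.006 m and angle between clamp's own z axis and vertical below 0.1 rad and contact force between clamp and the fingers below 0.1 N and linear speed of clamp below 0.02 m/s), for 0.2 s.
2. jaws squeezed open around both laths, the clamp is pressed home: throat against the laths with over 2 N (value of joint clamp_left above 0.2 rad and contact force between clamp and jig above 2 N and x of jig_joint in the frame of clamp between 0.035 and 0.052 m and height (world z) of clamp above 0.04 m), for 0.1 s.
At the end, for the whole second after the job is handed in: Clamp at rest on both laths: their middle 35-52 mm ahead of its hinge (47 = fully home), within 8 mm of its midline; underside 40-140 mm above the bench; level within 0.2 rad; levers at 0.08-0.2 rad; sprung lath under 0.012 rad; bystanders moved under 30 mm (x of jig_joint in the frame of clamp between 0.035 and 0.052 m and y of jig_joint in the frame of clamp between -0.008 and 0.008 m and height (world z) of clamp between 0.04 and 0.14 m and angle between clamp's own z axis and vertical below 0.2 rad and value of joint loose_lath below 0.012 rad and value of joint clamp_left between 0.08 and 0.2 rad and linear speed of clamp below 0.02 m/s); the robot touches nothing.
It fails at once if a bystander is shifted by more than 30 mm (distance of any of stapler, bottle, hammer, wrench, lath_a, lath_b, staple_box from where it was at the start of the episode above 0.03 m).
It fails at once if the clamp, jaws held open, is rammed against the laths with over 40 N (value of joint clamp_left above 0.25 rad and contact force between clamp and jig above 40 N).
It also fails if it takes over 43 s, if anything falls off the work surface, if the arm or the gripper's body presses on something with over 40 N, if the wrist force passes 120 N, or if a joint passes its speed limit or range.

## Working session

There is one attempt and no reset: what is moved stays moved. The work goes in short steps, Python scripts to look and compute and a tool call to move; the robot and the scene stay as the last step left them, time stands still between calls to the robot, and variables do not carry over. Pictures are saved under pics/ and viewed, at most 10 in all, crops included, and the job is handed in when it is done.

Besides the shell and the picture viewer there is one more tool, called after "Call:" as name(argument=value, ...) on one line, values as JSON. jog_arm: Moves the arm, as the interface text tells. Its arguments: {"type":"object","properties":{"xyz":{"type":"array"},"turn":{"type":"array"},"fingers":{"type":"array"},"newtons":{"type":"number"}},"required":["xyz","turn","fingers"]}

```bash
mkdir -p pics && cat > h.py <<'E'
import numpy as np, cv2, json
from plant import manip
def snap(n,f):
    s=manip.observe(); c=manip.capture(n)
    d={k:np.array(v).tolist() for k,v in c.items() if k!='pixels'}
    d['ee']=np.array(s['ee_pos']).tolist(); d['er']=np.array(s['eef_rot']).tolist()
    json.dump(d,open(f'pics/{f}.json','w')); cv2.imwrite(f'pics/{f}.png',np.array(c['pixels'])[:,:,::-1]); return s
def ray(f,u,v):
    d=json.load(open(f'pics/{f}.json')); K=np.array(d['mtx'])
    x=np.array([(u-K[0,2])/K[0,0],(v-K[1,2])/K[1,1],1.])
    if 'R' in d:
        R=np.array(d['R']); return -R.T@np.array(d['t']), R.T@x
    r=np.hypot(x[0],x[1]); w=np.array([x[0]/r*np.sin(r),x[1]/r*np.sin(r),np.cos(r)]) if r>1e-9 else np.array([0,0,1.])
    T=np.array(d['T_tool_cam']); E=np.array(d['er'])
    return E@T[:3,3]+np.array(d['ee']), E@(T[:3,:3]@w)
def at(f,u,v,z):
    o,d=ray(f,u,v); return (o+d*(z-o[2])/d[2]).round(4)
def proj(f,X):
    d=json.load(open(f'pics/{f}.json')); K=np.array(d['mtx']);X=np.array(X,float)
    if 'R' in d:
        c=np.array(d['R'])@X+np.array(d['t']); return (K@c/c[2])[:2].round(1)
    T=np.array(d['T_tool_cam']); c=T[:3,:3].T@(np.array(d['er']).T@(X-np.array(d['ee']))-T[:3,3])
    q=np.hypot(c[0],c[1]); th=np.arctan2(q,c[2]); return (K@np.array([c[0]/q*th,c[1]/q*th,1]))[:2].round(1)
E
python3 - <<'E'
from h import *
for n in('top','side'): s=snap(n,n+'0')
print({k:np.round(v,3) for k,v in s.items()})
E
```

```text
{'time': np.float64(0.05), 'joint_pos': array([-1.293,  0.494,  1.346,  0.   ,  1.303, -0.096]), 'qvel': array([-0.001, -0.002,  0.   ,  0.002, -0.001, -0.   ]), 'joint_torque': array([ 1.0000e-03, -8.8444e+01, -3.8499e+01, -0.0000e+00,  5.0000e-03,
        0.0000e+00]), 'ee_pos': array([ 0.228, -0.582,  0.239]), 'eef_rot': array([[ 0.931,  0.365, -0.   ],
       [ 0.365, -0.931,  0.001],
       [ 0.   , -0.001, -1.   ]]), 'ft_force': array([ 0.326, -0.424,  0.186]), 'moment': array([ 0.003,  0.034, -0.   ]), 'grip_force': np.float64(0.0), 'finger_gap': np.float64(0.999)}
```

View pics/top0.png

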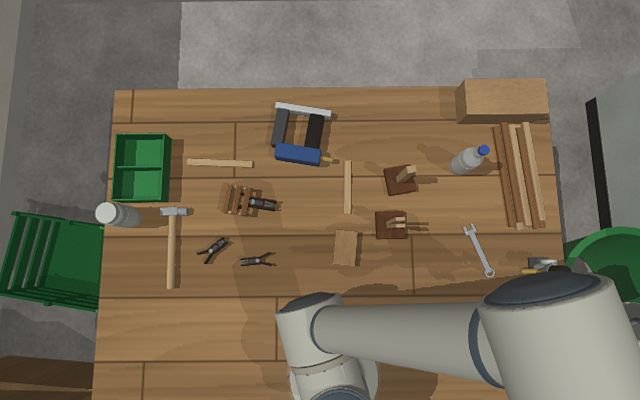

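View pics/side0.png

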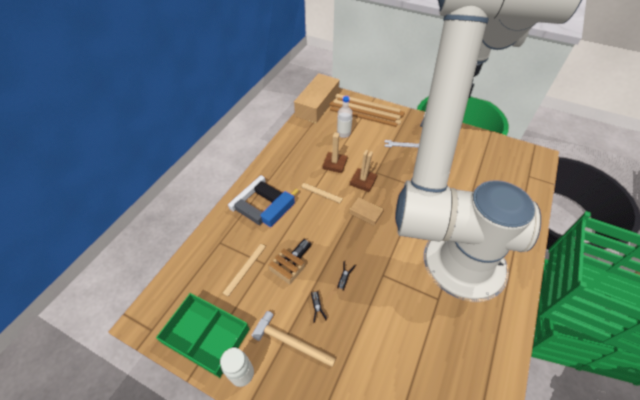

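Top view: the clamp in the rack is at about (262,204), with its handles under the slats at (238,199). Two other small clamps lie loose at (214,248) and (257,260). The rack one fits the description, because its handles are under the slats. The foot at (392,223) seems to carry two laths and the one at (401,180) a single upright. I'll confirm with one enlarged crop.

```bash
python3 - <<'E'
from h import *
im=cv2.imread('pics/top0.png')
a=cv2.resize(im[175:275,190:290],None,fx=4,fy=4,interpolation=cv2.INTER_CUBIC)
b=cv2.resize(im[155:255,355:455],None,fx=4,fy=4,interpolation=cv2.INTER_CUBIC)
cv2.imwrite('pics/crop0.png',np.hstack([a,b]))
d=json.load(open('pics/top0.json'));print(d['mtx'],d['R'],d['t'])
for u,v in[(262,204),(238,199),(214,248),(257,260),(392,223),(401,180),(467,160)]:print(u,v,at('top0',u,v,0.02))
E
```

```text
[[366.0747356857697, 0.0, 315.2486187136342], [0.0, 366.0747356857697, 200.8053829622747], [0.0, 0.0, 1.0]] [[-0.00813787137126171, -0.9999378430576595, -0.007621356227071923], [-0.9896506193422804, 0.009145643189167402, -0.1432061760054259], [0.1432669769520715, 0.0063770864704474454, -0.989663531753678]] [0.05802250078965963, 0.5436023247912363, 1.1332494915245441]
262 204 [0.538  0.2269 0.02  ]
238 199 [0.5552 0.3055 0.02  ]
214 248 [0.3971 0.379  0.02  ]
257 260 [0.3581 0.2405 0.02  ]
392 223 [ 0.4723 -0.1934  0.02  ]
401 180 [ 0.6132 -0.2282  0.02  ]
467 160 [ 0.6783 -0.4483  0.02  ]
```

View pics/crop0.png

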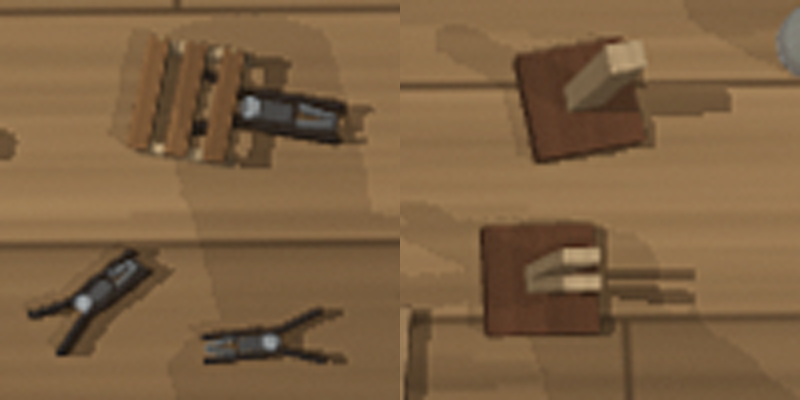

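The crop shows hinge to tip of about 80 mm for the racked clamp at (262,204), against roughly 63 mm and 54 mm for the loose ones at (214,248) and (257,260). The racked one therefore matches the 74 mm jaw reach. The near foot at (392,223) has two lath tops and the other has a single thick upright. I'm moving over now and will look with the wrist camera on the way.

Call:
jog_arm(xyz=[[0.19, -0.14, -0.06], [0.19, -0.14, -0.06], [0.19, -0.14, -0.06], [0.19, -0.14, -0.06], [0.19, -0.14, -0.06]], turn=[[0, 0, -8], [0, 0, -16], [0, 0, -24], [0, 0, -32], [0, 0, -40]], fingers=[1, 1, 1, 1, 1])

```text
time: 0.6
ee_pos: [0.3547, -0.38, 0.2997]
eef_rot: [[0.473, 0.881, -0.0], [0.881, -0.473, 0.0], [0.0, -0.0, -1.0]]
ft_force: [0.6, 0.3, 0.5]
finger_gap: 1.0
grip_force: 0.0
```

```bash
python3 - <<'E'
from h import *
s=manip.observe(); print(s['time'],np.round(s['ee_pos'],3),np.round(s['eef_rot'],3))
E
```

```text
0.6 [ 0.355 -0.38   0.3  ] [[ 0.473  0.881 -0.   ]
 [ 0.881 -0.473  0.   ]
 [ 0.    -0.    -1.   ]]
```

Call:
jog_arm(xyz=[[0.24, -0.05, 0], [0.24, -0.05, 0], [0.24, -0.05, 0], [0.24, -0.05, 0], [0.24, -0.05, 0]], turn=[[0, 0, -7.5], [0, 0, -15], [0, 0, -15], [0, 0, -15], [0, 0, -15]], fingers=[1, 1, 1, 1, 1])

```text
time: 1.1
ee_pos: [0.4249, -0.1452, 0.2992]
eef_rot: [[0.235, 0.972, -0.0], [0.972, -0.235, 0.0], [0.0, -0.0, -1.0]]
ft_force: [1.0, 0.0, -0.0]
finger_gap: 1.001
grip_force: 0.0
```

```bash
python3 - <<'E'
from h import *
s=snap('wrist','w1'); print(s['time'],np.round(s['ee_pos'],3),np.round(s['eef_rot'],3)); d=json.load(open('pics/w1.json'));print(d['mtx'],np.round(d['T_tool_cam'],3))
E
```

```text
1.1 [ 0.425 -0.145  0.299] [[ 0.235  0.972 -0.   ]
 [ 0.972 -0.235  0.   ]
 [ 0.    -0.    -1.   ]]
[[309.70691628693146, 0.0, 318.32930543899766], [0.0, 309.70691628693146, 200.4940081211288], [0.0, 0.0, 1.0]] [[ 0.    -0.953 -0.303  0.078]
 [ 1.     0.    -0.001  0.001]
 [ 0.001 -0.303  0.953 -0.135]
 [ 0.     0.     0.     1.   ]]
```

View pics/w1.png

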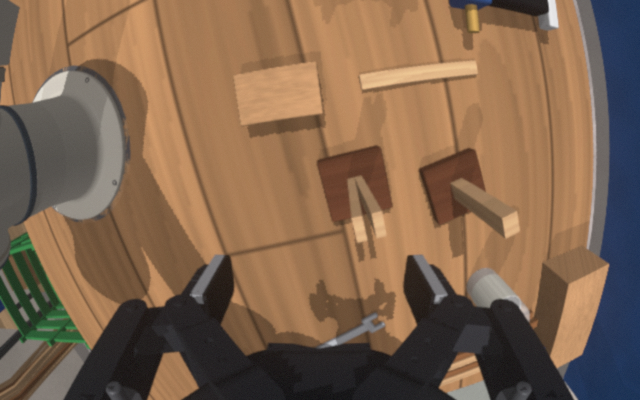

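The wrist view shows the jig foot at about (355,185) with two lath tops at (361,240) and (378,235), the stand at (452,185), and the bottle at (495,292). I'll enlarge the jig to read its corners.

```bash
python3 - <<'E'
from h import *
im=cv2.imread('pics/w1.png')
cv2.imwrite('pics/crop1.png',cv2.resize(im[140:250,305:405],None,fx=5.4,fy=5.4,interpolation=cv2.INTER_CUBIC))
E
```

```text
(no output)
```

View pics/crop1.png

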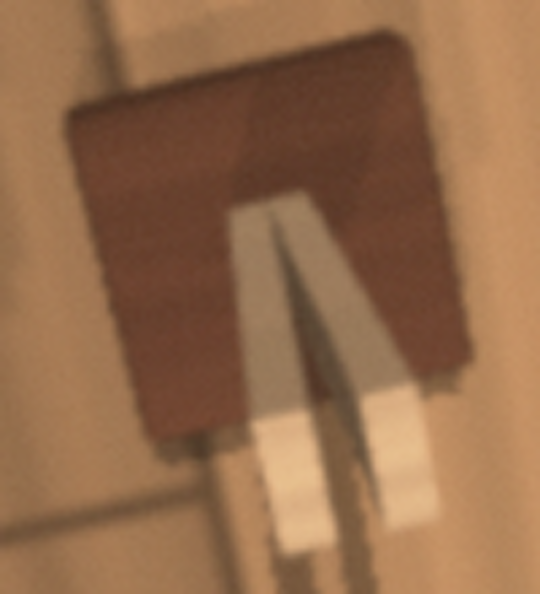

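The crop shows the lath base edge at (230,210)–(308,192), the left top at (250,420)–(338,545) and the right top at (360,398)–(438,515). Now I'll compute world positions.

```bash
python3 - <<'E'
from h import *
def P(l,z):
    r=[at('w1',305+x/5.4,140+y/5.4,z)[:2] for x,y in l]
    for q in r: print(q)
    print('mean',np.mean(r,0)); return np.array(r)
f=P([(68,115),(408,35),(470,360),(150,435)],.025)
e=f[0]+f[3]-f[1]-f[2];e2=f[0]+f[1]-f[2]-f[3]
print('dirs',np.degrees(np.arctan2(e[1],e[0])),np.degrees(np.arctan2(e2[1],e2[0])))
P([(230,210),(270,200),(308,192)],.025)
P([(250,420),(303,408),(338,545),(282,555)],.17)
P([(360,398),(415,382),(438,515),(388,528)],.17)
E
```

```text
[ 0.4254 -0.1416]
[ 0.5125 -0.141 ]
[ 0.513  -0.2288]
[ 0.4263 -0.2292]
mean [ 0.4693  -0.18515]
dirs -179.67033862337902 90.45731121975786
[ 0.4594 -0.1747]
[ 0.4698 -0.1745]
[ 0.4796 -0.1747]
mean [ 0.4696     -0.17463333]
[ 0.4498 -0.1738]
[ 0.459  -0.1739]
[ 0.4603 -0.2006]
[ 0.4503 -0.2   ]
mean [ 0.45485  -0.187075]
[ 0.4689 -0.1744]
[ 0.4787 -0.1739]
[ 0.4787 -0.1993]
[ 0.4695 -0.1996]
mean [ 0.47395 -0.1868 ]
```

Call:
jog_arm(xyz=[[0.25, 0.02, 0], [0.25, 0.02, 0], [0.25, 0.02, 0], [0.25, 0.02, 0], [0.25, 0.02, 0]], turn=[[0, 0, 0], [0, 0, 0], [0, 0, 0], [0, 0, 0], [0, 0, 0]], fingers=[1, 1, 1, 1, 1])

```text
time: 1.65
ee_pos: [0.503, 0.0922, 0.2992]
eef_rot: [[0.235, 0.972, -0.0], [0.972, -0.235, -0.0], [-0.0, -0.0, -1.0]]
ft_force: [0.7, -0.9, -0.2]
finger_gap: 1.002
grip_force: 0.0
```

```bash
python3 - <<'E'
from h import *
s=snap('wrist','w2'); print(s['time'],np.round(s['ee_pos'],3))
im=cv2.imread('pics/w2.png')
for X in[(.54,.227,.03),(.555,.305,.03)]:print(proj('w2',X))
E
```

```text
1.65 [0.503 0.092 0.299]
[321.3  58.5]
[318.3   1.3]
```

Call:
jog_arm(xyz=[[0.09, 0, 0.08], [0.09, 0, 0.08], [0.09, 0, 0.08]], turn=[[0, 0, 0], [0, 0, 0], [0, 0, 0]], fingers=[1, 1, 1])

```text
time: 2.0
ee_pos: [0.523, 0.1798, 0.2163]
eef_rot: [[0.233, 0.972, -0.003], [0.972, -0.233, -0.0], [-0.001, -0.003, -1.0]]
ft_force: [-0.0, -0.5, 0.0]
finger_gap: 1.0
grip_force: 0.0
```

```bash
python3 - <<'E'
from h import *
s=snap('wrist','w3'); print(s['time'],np.round(s['ee_pos'],3))
im=cv2.imread('pics/w3.png')
cv2.imwrite('pics/w3c.png',cv2.resize(im[0:300,200:440],None,fx=2,fy=2,interpolation=cv2.INTER_CUBIC))
E
```

```text
2.0 [0.523 0.18  0.216]
```

View pics/w3c.png

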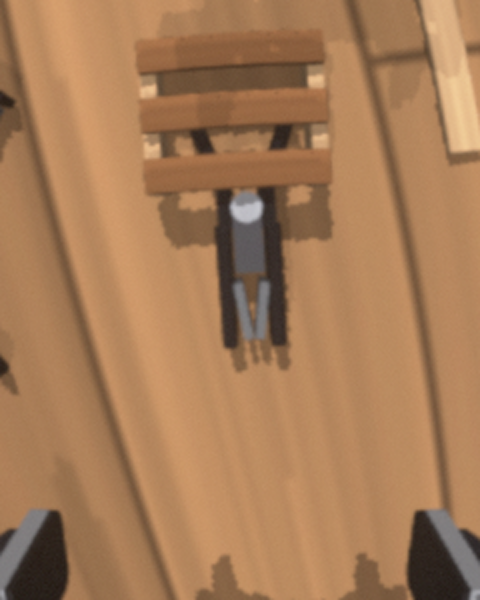

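The crop shows the hinge disc at (246,208) and the jaw tips at (230,347) and (280,345). The rack roof corners are (137,42), (322,31), (330,187) and (147,195).

```bash
python3 - <<'E'
from h import *
p=lambda x,y,z:at('w3',200+x/2,y/2,z)[:2]
h=p(246,208,.032);t=p(255,345,.032)
n=t-h;print(h,t,np.linalg.norm(n),np.degrees(np.arctan2(n[1],n[0])))
c=np.array([p(*q,.044) for q in[(137,42),(322,31),(330,187),(147,195)]]);print(c,c.mean(0))
e=c[2]+c[3]-c[0]-c[1];a=np.arctan2(e[1],e[0]);print('rack -x dir',np.degrees(a), 'hinge rack -x', (h-c.mean(0))@np.array([np.cos(a),np.sin(a)]))
n/=np.linalg.norm(n);g=h+.052*n
s=manip.observe();R=np.array(s['eef_rot']);print('grasp',g,'tool delta',(R.T@(np.r_[g,.2]-s['ee_pos'])).round(4),'want yaw of -x tool', np.degrees(np.arctan2(-R[1,0],-R[0,0])))
E
```

```text
[0.5462 0.2559] [0.5343 0.1851] 0.07179310551856637 -99.54104317453873
[[0.5142 0.3519]
 [0.6036 0.3361]
 [0.5887 0.2572]
 [0.5006 0.2742]] [0.551775 0.30485 ]
rack -x dir -100.3145052312357 hinge rack -x 0.049157166240881955
grasp [0.53758079 0.20461931] tool delta [0.027  0.0087 0.0153] want yaw of -x tool -103.46055326538682
```

Call:
jog_arm(xyz=[[0.027, 0.009, 0.04], [0.027, 0.009, 0.09], [0.027, 0.009, 0.14], [0.027, 0.009, 0.19], [0.027, 0.009, 0.19]], turn=[[0, 0, -3.5], [0, 0, -3.5], [0, 0, -3.5], [0, 0, -3.5], [0, 0, -3.5]], fingers=[1, 1, 1, 1, 1])

```text
time: 2.55
ee_pos: [0.5358, 0.2, 0.0245]
eef_rot: [[0.175, 0.984, -0.009], [0.984, -0.176, -0.003], [-0.004, -0.009, -1.0]]
ft_force: [0.6, -0.2, 1.4]
finger_gap: 1.001
grip_force: 0.0
```

Call:
jog_arm(xyz=[[0, 0, 0], [0, 0, 0]], turn=[[0, 0, 0], [0, 0, 0]], fingers=[1, 1])

```text
time: 2.75
ee_pos: [0.5407, 0.2018, 0.0322]
eef_rot: [[0.175, 0.984, 0.004], [0.984, -0.175, 0.001], [0.002, 0.003, -1.0]]
ft_force: [0.5, 0.5, 1.2]
finger_gap: 0.998
grip_force: 0.0
```

Call:
jog_arm(xyz=[[0.002, -0.002, 0.009], [0.002, -0.002, 0.018], [0.002, -0.002, 0.018], [0.002, -0.002, 0.018]], turn=[[0, 0, 0], [0, 0, 0], [0, 0, 0], [0, 0, 0]], fingers=[1, 0.4, 0.0, -0.1], newtons=25)

```text
time: 3.15
ee_pos: [0.5373, 0.2041, 0.0113]
eef_rot: [[0.175, 0.985, -0.0], [0.985, -0.175, -0.0], [-0.0, -0.0, -1.0]]
ft_force: [-0.1, 0.7, 0.4]
finger_gap: 0.512
grip_force: 0.0
```

Call:
jog_arm(xyz=[[0, 0, 0], [0, 0, 0], [0, 0, 0], [0, 0, 0]], turn=[[0, 0, 0], [0, 0, 0], [0, 0, 0], [0, 0, 0]], fingers=[-0.4, -0.4, -0.4, -0.4], newtons=25)

```text
time: 3.55
ee_pos: [0.5375, 0.2041, 0.0116]
eef_rot: [[0.175, 0.985, 0.0], [0.985, -0.175, 0.0], [0.0, 0.0, -1.0]]
ft_force: [-1.6, -1.3, 6.5]
finger_gap: 0.384
grip_force: 25.5
```

Call:
jog_arm(xyz=[[0, 0, -0.002], [-0.015, 0, -0.002], [-0.035, 0, -0.002], [-0.06, 0, -0.002], [-0.085, 0, -0.002]], turn=[[0, 0, 0], [0, 0, 0], [0, 0, 0], [0, 0, 0], [0, 0, 0]], fingers=[-0.4, -0.4, -0.4, -0.4, -0.4], newtons=30)

```text
time: 4.05
ee_pos: [0.522, 0.1189, 0.0132]
eef_rot: [[0.175, 0.985, -0.0], [0.985, -0.175, -0.0], [-0.0, -0.0, -1.0]]
ft_force: [0.8, -0.5, -1.4]
finger_gap: 0.384
grip_force: 30.3
```

Call:
jog_arm(xyz=[[-0.015, 0, 0], [-0.025, 0, 0], [-0.025, 0, 0.001], [-0.025, 0, 0.0015], [-0.025, 0, 0.0015]], turn=[[0, 0, 0], [0, 0, 0], [0, 0, 0], [0, 0, 0], [0, 0, 0]], fingers=[-0.4, -0.4, -0.4, -0.4, -0.4])

```text
time: 4.55
ee_pos: [0.5184, 0.0964, 0.0117]
eef_rot: [[0.174, 0.985, 0.0], [0.985, -0.174, 0.0], [0.0, 0.0, -1.0]]
ft_force: [0.3, 0.3, -1.5]
finger_gap: 0.385
grip_force: 30.3
```

Call:
jog_arm(xyz=[[0, 0, 0], [0, 0, 0], [0, 0, 0], [0, 0, 0], [0, 0, 0]], turn=[[0, 0, 0], [0, 0, 0], [0, 0, 0], [0, 0, 0], [0, 0, 0]], fingers=[0, 0.4, 1, 1, 1])

```text
time: 5.05
ee_pos: [0.5182, 0.0958, 0.0118]
eef_rot: [[0.175, 0.985, 0.0], [0.985, -0.175, -0.0], [-0.0, 0.0, -1.0]]
ft_force: [-0.5, -0.1, 0.7]
finger_gap: 0.999
grip_force: 0.0
```

```bash
python3 - <<'E'
from h import *
s=snap('wrist','w4'); print(s['time'],np.round(s['ee_pos'],4))
im=cv2.imread('pics/w4.png')
cv2.imwrite('pics/w4c.png',cv2.resize(im[0:400,160:480],None,fx=1.5,fy=1.5,interpolation=cv2.INTER_CUBIC))
E
```

```text
5.05 [0.5182 0.0958 0.0118]
```

View pics/w4c.png

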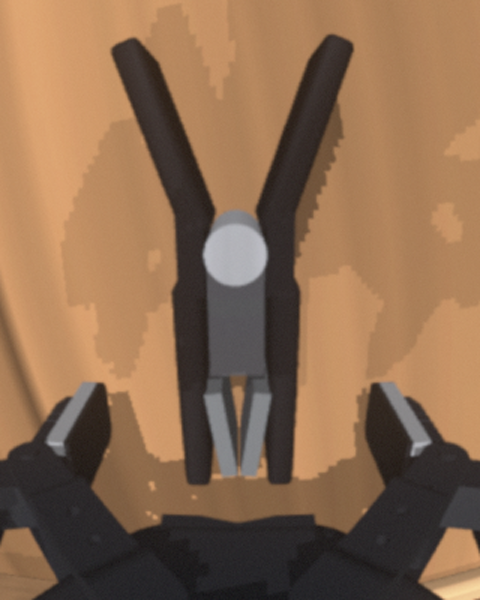

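The clamp lies flat and clear, with its hinge disc at crop (235,255), handle ends at (132,45) and (335,42), and jaw tips at about y=480. Next is the handle grasp.

```bash
python3 - <<'E'
from h import *
p=lambda x,y,z:at('w4',160+x/1.5,y/1.5,z)[:2]
h=p(235,255,.033);b=p(233,43,.032);t=p(239,480,.032)
n=t-b;print(h,b,t,np.linalg.norm(n),np.degrees(np.arctan2(n[1],n[0])))
n/=np.linalg.norm(n);g=h-.047*n
s=manip.observe();R=np.array(s['eef_rot']);print('grasp',g,'tool delta',(R.T@(np.r_[g,.015]-s['ee_pos'])).round(4),'tool', np.degrees(np.arctan2(-R[1,0],-R[0,0])))
E
```

```text
[0.5281 0.1491] [0.5369 0.2013] [0.5167 0.079 ] 0.12395696833982349 -99.37873426007981
grasp [0.53575911 0.19547174] tool delta [ 1.013e-01 -1.000e-04 -3.200e-03] tool -100.08240905824691
```

Call:
jog_arm(xyz=[[0, 0, -0.03], [0, 0, -0.06], [0, 0, -0.06]], turn=[[0, 0, 0], [0, 0, 0], [0, 0, 0]], fingers=[1, 1, 1])

```text
time: 5.4
ee_pos: [0.5198, 0.0959, 0.0747]
eef_rot: [[0.175, 0.985, 0.005], [0.985, -0.175, 0.0], [0.001, 0.005, -1.0]]
ft_force: [-0.1, 0.6, -1.7]
finger_gap: 0.999
grip_force: 0.0
```

Call:
jog_arm(xyz=[[0.05, 0, 0], [0.099, 0, 0], [0.099, 0, 0.03], [0.099, 0, 0.06], [0.099, 0, 0.061]], turn=[[0, 0, 0], [0, 0, 0], [0, 0, 0], [0, 0, 0], [0, 0, 0]], fingers=[1, 1, 1, 1, 1])

```text
time: 5.9
ee_pos: [0.5332, 0.193, 0.0075]
eef_rot: [[0.175, 0.985, -0.005], [0.985, -0.175, -0.001], [-0.002, -0.005, -1.0]]
ft_force: [-0.7, -0.3, -0.3]
finger_gap: 1.001
grip_force: 0.0
```

Call:
jog_arm(xyz=[[0, 0, 0], [0, 0, 0], [0, 0, 0], [0, 0, 0], [0, 0, 0]], turn=[[0, 0, 0], [0, 0, 0], [0, 0, 0], [0, 0, 0], [0, 0, 0]], fingers=[0.5, 0.3, 0.2, 0.2, 0.2], newtons=40)

```text
time: 6.4
ee_pos: [0.5368, 0.1933, 0.0128]
eef_rot: [[0.176, 0.984, 0.003], [0.984, -0.176, 0.001], [0.002, 0.003, -1.0]]
ft_force: [-0.6, 0.1, 8.2]
finger_gap: 0.604
grip_force: 13.7
```

Call:
jog_arm(xyz=[[0, 0, -0.001], [0, 0, -0.001], [0, 0, -0.001], [0, 0, -0.002], [0, 0, -0.002]], turn=[[0, 0, 0], [0, 0, 0], [0, 0, 0], [0, 0, 0], [0, 0, 0]], fingers=[0.0, -0.2, -0.4, -0.6, -0.7], newtons=45)

```text
time: 6.9
ee_pos: [0.5368, 0.1933, 0.0146]
eef_rot: [[0.175, 0.984, 0.003], [0.984, -0.176, 0.001], [0.001, 0.003, -1.0]]
ft_force: [-1.6, 0.3, 18.9]
finger_gap: 0.238
grip_force: 46.5
```

Call:
jog_arm(xyz=[[0, 0, 0], [0, 0, 0], [0, 0, 0], [0, 0, -0.005], [0, 0, -0.01]], turn=[[0, 0, 0], [0, 0, 0], [0, 0, 0], [0, 0, 0], [0, 0, 0]], fingers=[-0.7, -0.7, -0.7, -0.7, -0.7])

```text
time: 7.4
ee_pos: [0.5356, 0.193, 0.0236]
eef_rot: [[0.175, 0.985, 0.0], [0.985, -0.175, 0.0], [0.0, 0.0, -1.0]]
ft_force: [-0.1, -0.4, -1.8]
finger_gap: 0.238
grip_force: 44.0
```

```bash
python3 - <<'E'
from h import *
s=snap('wrist','w5'); print(s['time'],np.round(s['ee_pos'],4),np.round(s['ft_force'],1))
im=cv2.imread('pics/w5.png')
cv2.imwrite('pics/w5c.png',cv2.resize(im[100:400,160:480],None,fx=2,fy=2,interpolation=cv2.INTER_CUBIC))
E
```

```text
7.4 [0.5356 0.193  0.0236] [-0.1 -0.4 -1.8]
```

View pics/w5c.png

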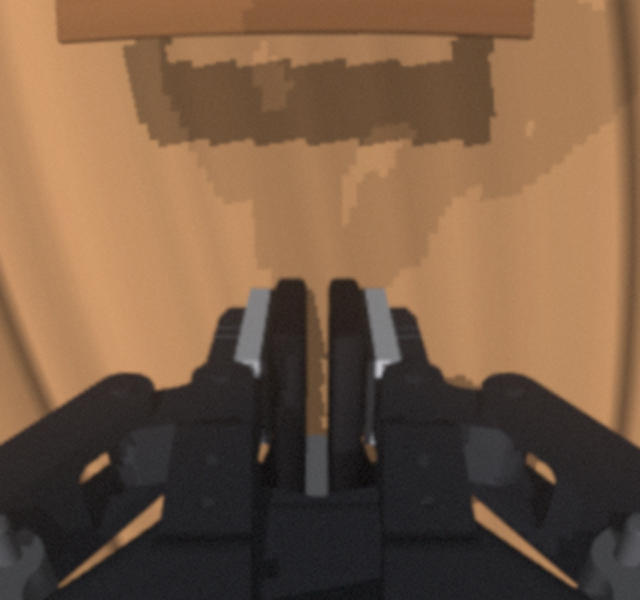

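The handles are held parallel in the pads, with their ends at crop y≈282 (x 290 and 343).

```bash
python3 - <<'E'
from h import *
s=manip.observe();R=np.array(s['eef_rot'])
for z in(.037,.041):
    q=at('w5',160+317/2,100+282/2,z); print('handle end tool', (R.T@(q-s['ee_pos'])).round(4))
print(s['joint_pos'])
E
```

```text
handle end tool [ 0.0213  0.0009 -0.0128]
handle end tool [ 0.0233  0.0008 -0.0168]
[2.41098782e-01 7.04647784e-01 1.67638739e+00 2.24535347e-05
 7.59392631e-01 4.17317488e-01]
```

Call:
jog_arm(xyz=[[0, 0, -0.02], [0, 0, -0.045], [0, 0, -0.067], [-0.025, -0.004, -0.067], [-0.05, -0.008, -0.067]], turn=[[0, 0, 0], [0, 0, 0], [0, 0, 0], [0, 0, 0], [0, 0, -2]], fingers=[-0.7, -0.7, -0.7, -0.7, -0.7])

```text
time: 7.95
ee_pos: [0.5191, 0.1452, 0.0908]
eef_rot: [[0.139, 0.99, 0.002], [0.99, -0.139, 0.0], [0.001, 0.002, -1.0]]
ft_force: [-0.5, 0.5, -1.4]
finger_gap: 0.235
grip_force: 44.3
```

```bash
python3 - <<'E'
from h import *
s=manip.observe();R=np.array(s['eef_rot']);print((R.T@(np.array([.468,.0,.09])-s['ee_pos'])).round(4),np.degrees(np.arctan2(R[1,0],R[0,0])),s['finger_gap'])
E
```

```text
[-0.1509 -0.0304  0.0006] 81.98239040509283 0.2351156437580619
```

Call:
jog_arm(xyz=[[-0.03, -0.006, 0], [-0.065, -0.013, 0], [-0.1, -0.02, 0], [-0.13, -0.026, 0], [-0.15, -0.03, 0]], turn=[[0, 0, -3], [0, 0, -6], [0, 0, -8.3], [0, 0, -8.3], [0, 0, -8.3]], fingers=[-0.7, -0.7, -0.7, -0.7, -0.7])

```text
time: 8.45
ee_pos: [0.4671, -0.0006, 0.09]
eef_rot: [[-0.003, 1.0, -0.0], [1.0, 0.003, -0.0], [-0.0, -0.0, -1.0]]
ft_force: [1.4, 0.3, -1.1]
finger_gap: 0.235
grip_force: 44.3
```

Call:
jog_arm(xyz=[[0, 0, 0], [0, 0, 0], [0, 0, 0]], turn=[[0, 0, 0], [0, 0, 0], [0, 0, 0]], fingers=[-0.7, -0.7, -0.7])

```text
time: 8.75
ee_pos: [0.4684, 0.0015, 0.0899]
eef_rot: [[-0.004, 1.0, 0.0], [1.0, 0.004, 0.0], [0.0, 0.0, -1.0]]
ft_force: [-0.1, 0.2, -1.7]
finger_gap: 0.236
grip_force: 44.3
```

```bash
python3 - <<'E'
from h import *
s=snap('top','t6');snap('side','s6');snap('wrist','w6');print(s['time'],np.round(s['ee_pos'],4),np.round(s['ft_force'],1),s['finger_gap'])
a=cv2.imread('pics/top0.png')*0+cv2.imread('pics/t6.png');b=cv2.imread('pics/s6.png')
u,v=map(int,proj('t6',[.468,-.1,.08]));print(u,v)
A=cv2.resize(a[v-50:v+50,u-50:u+50],None,fx=4,fy=4,interpolation=cv2.INTER_CUBIC)
u,v=map(int,proj('s6',[.468,-.1,.08]));print(u,v)
B=cv2.resize(b[v-50:v+50,u-50:u+50],None,fx=4,fy=4,interpolation=cv2.INTER_CUBIC)
cv2.imwrite('pics/c6.png',np.hstack([A,B]))
E
```

```text
8.75 [0.4684 0.0015 0.0899] [-0.1  0.2 -1.7] 0.23581373776406617
365 223
355 183
```

View pics/c6.png

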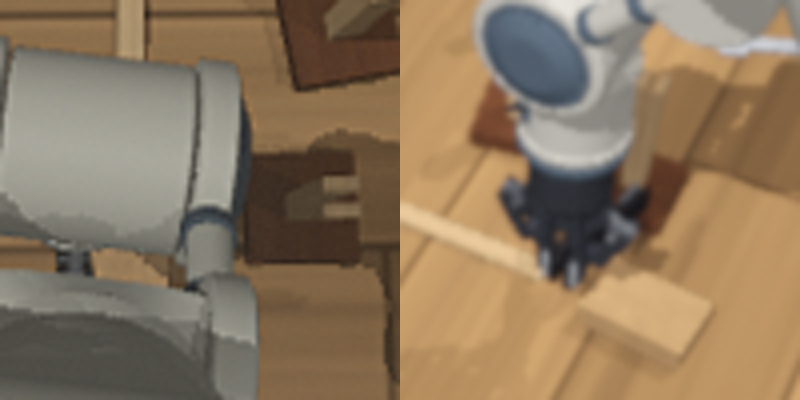

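The approach is lined up: the laths are straight ahead of the jaws, and the arm is clear of the bystanders. I'm advancing and then creeping.

Call:
jog_arm(xyz=[[-0.015, 0, 0], [-0.03, 0, 0], [-0.04, 0, 0], [-0.05, 0, 0], [-0.055, 0, 0]], turn=[[0, 0, 0], [0, 0, 0], [0, 0, 0], [0, 0, 0], [0, 0, 0]], fingers=[-0.7, -0.7, -0.7, -0.7, -0.7])

```text
time: 9.4
ee_pos: [0.4684, -0.0545, 0.0898]
eef_rot: [[-0.004, 1.0, 0.0], [1.0, 0.004, -0.0], [-0.0, 0.0, -1.0]]
ft_force: [-0.1, 0.9, -1.1]
finger_gap: 0.237
grip_force: 44.3
```

Call:
jog_arm(xyz=[[-0.003, 0, 0], [-0.006, 0, 0], [-0.009, 0, 0], [-0.011, 0, 0], [-0.013, 0, 0]], turn=[[0, 0, 0], [0, 0, 0], [0, 0, 0], [0, 0, 0], [0, 0, 0]], fingers=[-0.7, -0.7, -0.7, -0.7, -0.7])

```text
time: 9.9
ee_pos: [0.4683, -0.0669, 0.0898]
eef_rot: [[-0.004, 1.0, -0.0], [1.0, 0.004, 0.0], [0.0, -0.0, -1.0]]
ft_force: [-0.1, 0.3, -0.9]
finger_gap: 0.24
grip_force: 44.3
```

Call:
jog_arm(xyz=[[-0.002, 0, 0], [-0.004, 0, 0], [-0.006, 0, 0], [-0.008, 0, 0], [-0.01, 0, 0]], turn=[[0, 0, 0], [0, 0, 0], [0, 0, 0], [0, 0, 0], [0, 0, 0]], fingers=[-0.7, -0.7, -0.7, -0.7, -0.7])

```text
time: 10.4
ee_pos: [0.4683, -0.0771, 0.0898]
eef_rot: [[-0.004, 1.0, -0.0], [1.0, 0.004, 0.0], [0.0, -0.0, -1.0]]
ft_force: [0.4, -0.5, -0.6]
finger_gap: 0.237
grip_force: 44.3
```

Call:
jog_arm(xyz=[[-0.001, 0, 0], [-0.002, 0, 0], [-0.003, 0, 0], [-0.004, 0, 0], [-0.005, 0, 0]], turn=[[0, 0, 0], [0, 0, 0], [0, 0, 0], [0, 0, 0], [0, 0, 0]], fingers=[-0.7, -0.7, -0.7, -0.7, -0.7])

```text
time: 10.9
ee_pos: [0.4684, -0.082, 0.0898]
eef_rot: [[-0.004, 1.0, -0.0], [1.0, 0.004, -0.0], [-0.0, -0.0, -1.0]]
ft_force: [-0.4, -0.4, -1.3]
finger_gap: 0.235
grip_force: 44.3
```

Call:
jog_arm(xyz=[[-0.001, 0, 0], [-0.002, 0, 0], [-0.003, 0, 0], [-0.004, 0, 0], [-0.004, 0, 0]], turn=[[0, 0, 0], [0, 0, 0], [0, 0, 0], [0, 0, 0], [0, 0, 0]], fingers=[-0.7, -0.7, -0.7, -0.7, -0.7])

```text
time: 11.4
ee_pos: [0.4684, -0.086, 0.0898]
eef_rot: [[-0.004, 1.0, 0.0], [1.0, 0.004, -0.0], [-0.0, 0.0, -1.0]]
ft_force: [-0.1, -0.5, -0.6]
finger_gap: 0.235
grip_force: 44.3
```

Call:
jog_arm(xyz=[[-0.001, 0, 0], [-0.002, 0, 0], [-0.003, 0, 0], [-0.003, 0, 0]], turn=[[0, 0, 0], [0, 0, 0], [0, 0, 0], [0, 0, 0]], fingers=[-0.7, -0.7, -0.7, -0.7])

```text
time: 11.8
ee_pos: [0.4682, -0.0883, 0.0897]
eef_rot: [[-0.004, 1.0, -0.0], [1.0, 0.004, 0.001], [0.001, -0.0, -1.0]]
ft_force: [0.9, 9.7, 0.9]
finger_gap: 0.24
grip_force: 44.6
```

Call:
jog_arm(xyz=[[-0.001, 0, 0], [-0.002, 0, 0], [-0.002, 0, 0]], turn=[[0, 0, 0], [0, 0, 0], [0, 0, 0]], fingers=[-0.7, -0.7, -0.7])

```text
time: 12.1
ee_pos: [0.4677, -0.0886, 0.0896]
eef_rot: [[-0.003, 1.0, -0.001], [1.0, 0.003, 0.004], [0.004, -0.001, -1.0]]
ft_force: [3.8, 31.4, 3.4]
finger_gap: 0.232
grip_force: 45.4
```

Contact is at y=-0.0885, which is where the throat should seat (a jaw tip would have touched at about -0.05). I'll ease off a little, hold, then release gradually.

Call:
jog_arm(xyz=[[0.001, 0, 0], [0.0015, 0, 0], [0.0015, 0, 0]], turn=[[0, 0, 0], [0, 0, 0], [0, 0, 0]], fingers=[-0.7, -0.7, -0.7])

```text
time: 12.4
ee_pos: [0.4681, -0.0883, 0.0897]
eef_rot: [[-0.004, 1.0, -0.001], [1.0, 0.004, 0.001], [0.001, -0.001, -1.0]]
ft_force: [2.0, 14.0, 0.5]
finger_gap: 0.241
grip_force: 44.7
```

Call:
jog_arm(xyz=[[0, 0, 0], [0, 0, 0], [0, 0, 0], [0, 0, 0], [0, 0, 0]], turn=[[0, 0, 0], [0, 0, 0], [0, 0, 0], [0, 0, 0], [0, 0, 0]], fingers=[-0.45, -0.35, -0.25, -0.15, -0.1])

```text
time: 12.9
ee_pos: [0.468, -0.0894, 0.0897]
eef_rot: [[-0.004, 1.0, -0.001], [1.0, 0.004, 0.0], [0.0, -0.001, -1.0]]
ft_force: [-2.1, 0.2, -0.7]
finger_gap: 0.45
grip_force: 13.5
```

Call:
jog_arm(xyz=[[0, 0, 0], [0, 0, 0], [0, 0, 0], [0, 0, 0], [0, 0, 0]], turn=[[0, 0, 0], [0, 0, 0], [0, 0, 0], [0, 0, 0], [0, 0, 0]], fingers=[0, 0.2, 0.6, 1, 1])

```text
time: 13.4
ee_pos: [0.4686, -0.0895, 0.0899]
eef_rot: [[-0.004, 1.0, 0.0], [1.0, 0.004, -0.0], [-0.0, 0.0, -1.0]]
ft_force: [-0.8, 0.4, -1.2]
finger_gap: 0.998
grip_force: 0.0
```

```bash
python3 - <<'E'
from h import *
s=snap('wrist','w7');print(s['time'],np.round(s['ee_pos'],4),np.round(s['ft_force'],1),s['finger_gap'])
im=cv2.imread('pics/w7.png')
cv2.imwrite('pics/w7c.png',cv2.resize(im[100:400,160:480],None,fx=2,fy=2,interpolation=cv2.INTER_CUBIC))
E
```

```text
13.4 [ 0.4686 -0.0895  0.0899] [-0.8  0.4 -1.2] 0.9983674218366579
```

Released with no contact forces. I'm retreating straight up so the handles stay clear, then looking.

Call:
jog_arm(xyz=[[0, 0, -0.02], [0, 0, -0.04], [0, 0, -0.07], [0.02, 0, -0.1], [0.05, 0, -0.12]], turn=[[0, 0, 0], [0, 0, 0], [0, 0, 0], [0, 0, 0], [0, 0, 0]], fingers=[1, 1, 1, 1, 1])

```text
time: 13.95
ee_pos: [0.4688, -0.0398, 0.2117]
eef_rot: [[-0.002, 1.0, 0.002], [1.0, 0.002, -0.001], [-0.001, 0.002, -1.0]]
ft_force: [1.3, 0.7, -0.5]
finger_gap: 1.0
grip_force: 0.0
```

Call:
jog_arm(xyz=[[0, 0, 0], [0, 0, 0], [0, 0, 0]], turn=[[0, 0, 0], [0, 0, 0], [0, 0, 0]], fingers=[1, 1, 1])

```text
time: 14.25
ee_pos: [0.4679, -0.0398, 0.2092]
eef_rot: [[-0.004, 1.0, -0.001], [1.0, 0.004, 0.0], [0.0, -0.001, -1.0]]
ft_force: [-0.4, 0.4, -0.7]
finger_gap: 0.996
grip_force: 0.0
```

```bash
python3 - <<'E'
from h import *
s=snap('wrist','w8');print(s['time'],np.round(s['ee_pos'],4),np.round(s['ft_force'],1))
u,v=map(int,proj('w8',[.469,-.15,.09]));print(u,v)
im=cv2.imread('pics/w8.png');v0=max(0,v-90)
cv2.imwrite('pics/w8c.png',cv2.resize(im[v0:v0+180,u-100:u+100],None,fx=3,fy=3,interpolation=cv2.INTER_CUBIC));print(u-100,v0)
E
```

```text
14.25 [ 0.4679 -0.0398  0.2092] [-0.4  0.4 -0.7]
318 303
218 213
```

View pics/w8c.png

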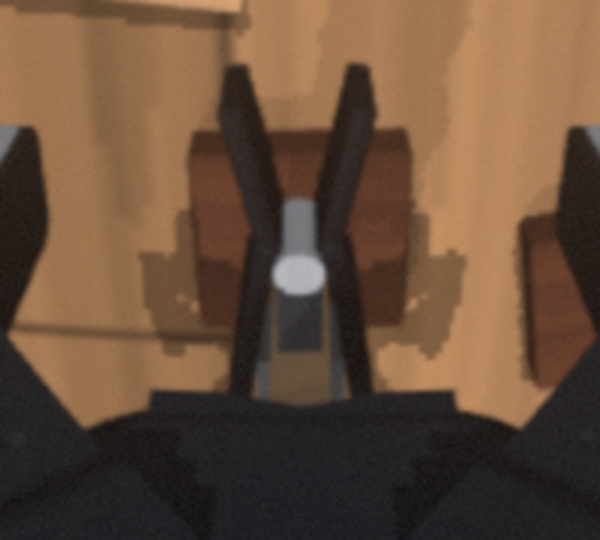

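The clamp sits level around both laths, with its hinge at crop (300,272) and its throat at the lath face around (300,350). I'll check the numbers and hand in.

```bash
python3 - <<'E'
from h import *
for z in(.1,.107):
    h=at('w8',218+100,213+272/3,z);print(h,'joint ahead',h[1]+.187,'lateral',h[0]-.4693)
E
```

```text
[ 0.4689 -0.1434  0.1   ] joint ahead 0.0436 lateral -0.00040000000000001146
[ 0.4689 -0.1381  0.107 ] joint ahead 0.0489 lateral -0.00040000000000001146
```

```bash
python3 -c "
from plant import manip
print(manip.sign_off())"
```

```text
the job is handed in; nothing more can be done
None
```

The clamp is clipped level around both laths, with the joint about 44–49 mm ahead of its hinge and under 1 mm off its midline by the wrist camera. I handed the job in at 14.3 s of the 43 s, and no verdict came back.

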